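# Find the filler block that fits the caddy's gap

### The arm

A 6-joint arm with a two-finger parallel gripper is mounted at the origin on the work surface. World frame = base frame: x ahead of the robot, y to its left, z up, the work surface at z = 0. Lengths are in m, angles in rad, forces in N, time in s.
With the tool pointing down it reaches from about 0.25 to 0.725 m from the base axis. Payload 4 kg.
Tool frame: the origin (TCP) lies on the centre line of the jaws, within the pads' length; the fingertips stand 22 mm ahead of it and the grasp point (between the pads) lies 3 mm ahead of it (tcp_to_tips is the distance from the TCP to the fingertips, in m); z points along the fingers, y is the direction in which the jaws open and shut (so a half turn about z gives the same grasp; the last joint's range is limited). The gripper opens to 85 mm and grips with 20 to 120 N. Pads are 22 mm wide; open, the fingers measure 114 mm over their backs; the gripper's body (76 mm by 85 mm) begins 54 mm behind the grasp point. The pads swing forward as they close: fully open they stand 13 mm farther back than shut.
Start: joints at [1.139, 0.241, 0.005, 1.335, 0, 1.571], TCP at [0.209, 0.454, 0.253] pointing down, gripper open.
Joint ranges: [-2.72, 2.72], [-1.05, 1.87], [-1.09, 1.28], [-1.99, 2.15], [-1.42, 1.44], [-3.14, 3.14]. Speed limits (rad/s): [2.79, 2.79, 3.14, 3.14, 3.14, 3.14].

### API

Orientations are given as a unit quaternion [w, x, y, z].
In Python, from bench import state, snapshot, get_calibration, close_job, cut_out, tcp_to_tips gives the robot as it stands. The module is installed in compiled form; this text tells all that it offers.
- The arm moves only by the tool move_arm, never from a script. Its argument "increments" is a list of rows, each a list of 7 numbers: the closure, from -1 (fully open) to 1 (shut), so that 0 is half open, then the shift along the tool's x, y, z in mm, then the turn, a rotation vector about the tool's x, y, z in degrees. A call has 1 to 20 rows; each row is the pose to reach, as a shift and turn from the pose commanded when the call began, along the tool's axes at that moment; what a row does not reach only later rows make up. A row lasts 1/8 s, in which the tool goes at most 62.5 mm and 10.7 degrees, less where a joint would pass 70% of its speed; a pose out of reach is approached as far as the arm can. A call with a gripper value outside its range is refused whole. The fingers move at their own pace and stop on an object; the grip force is fixed at half the most. Time passes only in rows, so rows that repeat a pose let the fingers close. It gives the time, the measured TCP pose, the force and the opening at its end, in the units of the state.
- state(): the state, without advancing time (a new reading comes with each control period).
- snapshot(name): name is "side" or "top" or "wrist"; returns (picture, depth): 384x512x3 uint8, red, green, blue; 384x512 float32, m along the optical axis (not along the pixel's ray), 0 where there is no reading.
- get_calibration(name): a dict with "camera_matrix" (3x3 intrinsics, pixels), "eye" and "attitude" of the camera in the world; the wrist camera has in their place "hand_eye" (4x4, takes a point from camera to tool coordinates, whose origin is the TCP and whose axes are the flange's). Camera axes: x right, y down, z forward; pixel columns grow to the right and rows downward; lengths in m; the calibration is good to about 2 mm. A picture is of the moment at which its call begins: read the wrist's pose just before it. get_calibration takes no time and is no camera call.
- close_job(): hands the job in, once; it reports no verdict.
Trained networks look in the newest picture that a camera, given by its name, has taken for a name from the list of things; names that differ only in an ending like _2 or _b are one class to them, and where a whole thing is asked for, a point or a joint stands for the part that bears it (a point fixed in the world has none). Each returns a list of dicts, best first, with "confidence" (0 to 1); they miss things now and then, are a little off and sometimes report something else, mostly with a low value. They report only what shows in the picture. A call takes as long as a camera call. They do not tell look-alikes from the thing itself.
- cut_out(camera, name): "mask" (384x512 bool, what is visible of it) and "pixel" ([row, column] in pixels, amid what is visible of it).
The state is a dict: "time_s": time; "q": joint angles; "qd": joint speeds; "joint_torque": joint torques, N m; "eef_pos": TCP position; "orientation": TCP orientation; "ft_force": force on the tool from outside, world axes, zero at the start; "torque": the same for the moment, N m; "gripper_width": finger opening in m.
Only numpy, scipy, OpenCV 4.12 (cv2) and the standard library are available. Lean on these libraries where they do the work, as an engineer would, in place of code of your own. Each camera call takes 0.05 s, during which the arm holds its last target.

### The job

Things rattle in the wooden caddy because a gap is left between its divider and the sprung cheek. Find out which of the three wooden filler blocks fits snugly by trying them in the gap, gently and without forcing any: the right one slides all the way down to the base and pushes the sprung cheek back, neither loose nor jammed. Leave that one in the middle of the gap, upright and fully home, and the other two standing upright on the worktop; do not disturb anything else.

Things in the scene. Friction and masses are not known exactly. Their poses are not given: they have to be found in the camera images.
- tray: Fixed wooden caddy: base 12 mm thick, four white ramekins (45 mm tall) on its -y part, an upright divider across it and a sprung cheek facing the divider. Origin on the worktop, under the middle of the divider's gap face. x runs along the gap, y from the divider across the gap to the cheek, z up. The gap is open above and at both ends. Nothing in the caddy is taller than 60 mm.
- gap_floor (a point): Foot of the divider's gap face at its middle: 12 mm above the worktop, on the gap's floor. Axes as the caddy's. The divider is 130 mm long (x), 14 mm thick; its gap face is the plane y = 0, upright to 47 mm above the worktop, then sloping back 5 mm to its top at 55 mm. A loose filler held a little off the divider can still nudge the cheek: judge once it is let go.
- gap_mouth (a point): Mouth of the gap, 55 mm above the worktop, over gap_floor. The cheek (80 mm long, centred in x) rests 17 to 29 mm from the divider's face: the width differs each time and is not measured. Its face is upright to 38 mm above the worktop, then slopes back 10 mm to its top at 55 mm, so a filler coming down wedges it open. Its holder behind is clamped: not to be moved.
- cheek (a joint): Push-back of the sprung cheek from its own rest (m): 0 at rest, 0.006 at its hard stop; spring 0.6 N at 0, 2.4 N at the stop. Tells nothing of the gap while nothing presses it. A too thin filler goes down freely and leaves it at 0; the snug one slides down under some friction and holds it part way; a too thick one jams high up in the mouth, on the slope at the hard stop; the snug one never needs more than about 10 N of push.
- filler_thin_c (a point): Centre (half-way up) of the thin filler: plain pale wooden block standing upright, 22 mm thick (its y), 50 mm wide (its x), 100 mm tall (z), about 77 g, same at both ends. In the gap its thickness lies across the gap (filler y along caddy y). Fully down in the caddy its centre is 62 mm above the worktop and its top 112 mm.
- filler_mid_c (a point): Centre (half-way up) of the mid filler: plain pale wooden block standing upright, 26 mm thick (its y), 50 mm wide (its x), 100 mm tall (z), about 91 g, same at both ends. In the gap its thickness lies across the gap (filler y along caddy y). Fully down in the caddy its centre is 62 mm above the worktop and its top 112 mm.
- filler_thick_c (a point): Centre (half-way up) of the thick filler: plain pale wooden block standing upright, 30 mm thick (its y), 50 mm wide (its x), 100 mm tall (z), about 105 g, same at both ends. In the gap its thickness lies across the gap (filler y along caddy y). Fully down in the caddy its centre is 62 mm above the worktop and its top 112 mm.
- egg_cup: Bystander, to be left alone: white egg cup, 44 mm wide, 50 mm tall; origin at its underside
- mug: Bystander, to be left alone: white mug, 76 mm wide, 85 mm tall, with a handle; origin at its underside
- spice_jar: Bystander, to be left alone: small glass jar, 44 mm wide, 80 mm tall; origin at its underside
- pepper_mill: Bystander, to be left alone: dark wooden pepper mill, 56 mm wide, 170 mm tall; origin at its underside
- canister0: Bystander, to be left alone: white canister with a wooden lid, 92 mm wide, 105 mm tall; origin at its underside
- canister1: Bystander, to be left alone: a second such canister; origin at its underside
- spoon: Bystander, to be left alone: wooden spoon lying near the far edge
Not all that is in view belongs to the job. Leave any pink or turquoise look-alike of the part that bears filler_thick_c alone. Leave any pink look-alike of the part that bears filler_mid_c alone.

How it is judged:
On the way, in this order (a step that is already met when the one before it is completed fails the run):
1. a filler is lifted off the worktop (height (world z) of any of filler_thin_c, filler_mid_c, filler_thick_c above 0.08 m), for 0.1 s.
2. a filler stands fully down in the gap with the sprung cheek pushed back (((z of filler_thin_c in the frame of tray between 0.0595 and 0.0645 m and x of filler_thin_c in the frame of tray between -0.018 and 0.018 m and y of filler_thin_c in the frame of tray between 0.008 and 0.014 m and angle between filler_thin_c's own z axis and vertical below 0.08 rad and value of joint cheek above 0.0005 m) or (z of filler_mid_c in the frame of tray between 0.0595 and 0.0645 m and x of filler_mid_c in the frame of tray between -0.018 and 0.018 m and y of filler_mid_c in the frame of tray between 0.01 and 0.016 m and angle between filler_mid_c's own z axis and vertical below 0.08 rad and value of joint cheek above 0.0005 m) or (z of filler_thick_c in the frame of tray between 0.0595 and 0.0645 m and x of filler_thick_c in the frame of tray between -0.018 and 0.018 m and y of filler_thick_c in the frame of tray between 0.012 and 0.018 m and angle between filler_thick_c's own z axis and vertical below 0.08 rad and value of joint cheek above 0.0005 m))), for 0.2 s.
At the end, for the whole second after the job is handed in: One filler stands upright (0.08 rad) and fully down (2.5 mm) in the gap, within 18 mm of its middle and 3 mm of the divider, holding the cheek at least 0.5 mm back. The other two stand upright (0.1 rad) on the worktop. All are at rest (((z of filler_thin_c in the frame of tray between 0.0595 and 0.0645 m and x of filler_thin_c in the frame of tray between -0.018 and 0.018 m and y of filler_thin_c in the frame of tray between 0.008 and 0.014 m and angle between filler_thin_c's own z axis and vertical below 0.08 rad and value of joint cheek above 0.0005 m and height (world z) of filler_mid_c between 0.047 and 0.053 m and angle between each of filler_mid_c, filler_thick_c's own z axis and vertical below 0.1 rad and height (world z) of filler_thick_c between 0.047 and 0.053 m) or (z of filler_mid_c in the frame of tray between 0.0595 and 0.0645 m and x of filler_mid_c in the frame of tray between -0.018 and 0.018 m and y of filler_mid_c in the frame of tray between 0.01 and 0.016 m and angle between filler_mid_c's own z axis and vertical below 0.08 rad and value of joint cheek above 0.0005 m and height (world z) of filler_thin_c between 0.047 and 0.053 m and angle between each of filler_thin_c, filler_thick_c's own z axis and vertical below 0.1 rad and height (world z) of filler_thick_c between 0.047 and 0.053 m) or (z of filler_thick_c in the frame of tray between 0.0595 and 0.0645 m and x of filler_thick_c in the frame of tray between -0.018 and 0.018 m and y of filler_thick_c in the frame of tray between 0.012 and 0.018 m and angle between filler_thick_c's own z axis and vertical below 0.08 rad and value of joint cheek above 0.0005 m and height (world z) of filler_thin_c between 0.047 and 0.053 m and angle between each of filler_thin_c, filler_mid_c's own z axis and vertical below 0.1 rad and height (world z) of filler_mid_c between 0.047 and 0.053 m)) and linear speed of each of filler_thin, filler_mid, filler_thick below 0.01 m/s); the robot touches nothing.
It fails at once if the caddy (base, divider or cheek) is pressed with more than 50 N, adding up both faces of the gap (contact force between tray and anything else above 50 N).
It fails at once if a bystander is moved by more than 30 mm (distance of any of egg_cup, mug, spice_jar, pepper_mill, canister0, canister1, spoon from where it was at the start of the episode above 0.03 m).
It fails at once if a bystander is tipped over (angle between any of egg_cup, mug, spice_jar, pepper_mill, canister0, canister1's own z axis and vertical above 0.5 rad).
It also fails if it takes over 64 s, if anything falls off the work surface, if the arm or the gripper's body presses on something with over 40 N, if the wrist force passes 120 N, or if a joint passes its speed limit or range.

## Working session

There is one attempt and no reset: what is moved stays moved. The work goes in short steps, Python scripts to look and compute and a tool call to move; the robot and the scene stay as the last step left them, time stands still between calls to the robot, and variables do not carry over. Pictures are saved under pics/ and viewed, and the job is handed in when it is done.

Besides the shell and the picture viewer there is one more tool, called after ">>>" in YAML: its name, and indented under it one key for each argument. move_arm: Moves the arm, as the interface text tells. Its arguments: {"type":"object","properties":{"increments":{"type":"array"}},"required":["increments"]}

```bash
mkdir -p pics; python3 - <<'E'
from bench import *
import cv2,numpy as np
s=state();print({k:np.round(v,3) for k,v in s.items()},tcp_to_tips)
for n in("side","top"):
    p,d=snapshot(n);cv2.imwrite(f"pics/{n}0.png",p[:,:,::-1]);np.savez(f"{n}0.npz",p=p,d=d)
    print(n,get_calibration(n))
print(get_calibration("wrist"))
for n in("side","top"):
    for t in("filler_thin_c","filler_mid_c","filler_thick_c","tray","cheek"):
        for r in cut_out(n,t): print(n,t,round(r["confidence"],2),np.round(r["pixel"]),r["mask"].sum())
E
```

```text
{'time_s': np.float64(0.0), 'q': array([1.139, 0.241, 0.004, 1.335, 0.   , 1.571]), 'qd': array([ 0.001,  0.   , -0.   , -0.   , -0.002,  0.   ]), 'joint_torque': array([ 1.0000e-03, -3.7232e+01,  2.5241e+01,  1.7000e-02,  0.0000e+00,
       -0.0000e+00]), 'eef_pos': array([0.209, 0.454, 0.252]), 'orientation': array([-0.   ,  0.214,  0.977, -0.001]), 'ft_force': array([ 0.475, -0.34 , -0.246]), 'torque': array([ 0.037,  0.051, -0.018]), 'gripper_width': np.float64(0.085)} 0.022
side {'camera_matrix': array([[350.97229588,   0.        , 250.79782883],
       [  0.        , 350.97229588, 191.4156212 ],
       [  0.        ,   0.        ,   1.        ]]), 'eye': array([ 0.30275639, -0.85051629,  0.74959821]), 'attitude': array([-0.42732326,  0.88968113, -0.14835539,  0.06207256])}
top {'camera_matrix': array([[384.05317307,   0.        , 258.30304454],
       [  0.        , 384.05317307, 195.08177825],
       [  0.        ,   0.        ,   1.        ]]), 'eye': array([ 0.35985552, -0.04068243,  1.11580366]), 'attitude': array([ 0.06739201, -0.69994867,  0.70786684, -0.06674365])}
{'cam
[... 451 characters left out ...]
000e+00,  0.00000000e+00,  0.00000000e+00,
         1.00000000e+00]])}
side filler_thin_c 0.51 [142. 206.] 220
side filler_mid_c 0.79 [141. 268.] 306
side filler_mid_c 0.67 [150. 249.] 340
side filler_thick_c 0.96 [172. 179.] 478
side filler_thick_c 0.86 [182. 207.] 477
side filler_thick_c 0.55 [153. 211.] 213
side tray 0.74 [216. 266.] 3204
side cheek 0.78 [194. 257.] 214
top filler_thin_c 0.74 [222. 145.] 393
top filler_mid_c 0.9 [168. 169.] 365
top filler_mid_c 0.65 [142. 158.] 423
top filler_thick_c 0.69 [229. 181.] 331
top filler_thick_c 0.61 [266. 188.] 333
top filler_thick_c 0.38 [272. 160.] 277
top tray 0.72 [187. 277.] 4597
top tray 0.5 [134. 204.] 410
top cheek 0.66 [193. 258.] 189
```

```bash
python3 - <<'E'
import cv2
a=cv2.imread("pics/top0.png");b=cv2.imread("pics/side0.png")
cv2.imwrite("pics/top1.png",cv2.resize(a[90:310,90:350],None,fx=3,fy=2.7,interpolation=cv2.INTER_CUBIC))
cv2.imwrite("pics/side1.png",cv2.resize(b[90:270,120:350],None,fx=3.3,fy=3.3,interpolation=cv2.INTER_CUBIC))
E
```

```text
(no output)
```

View pics/top1.png

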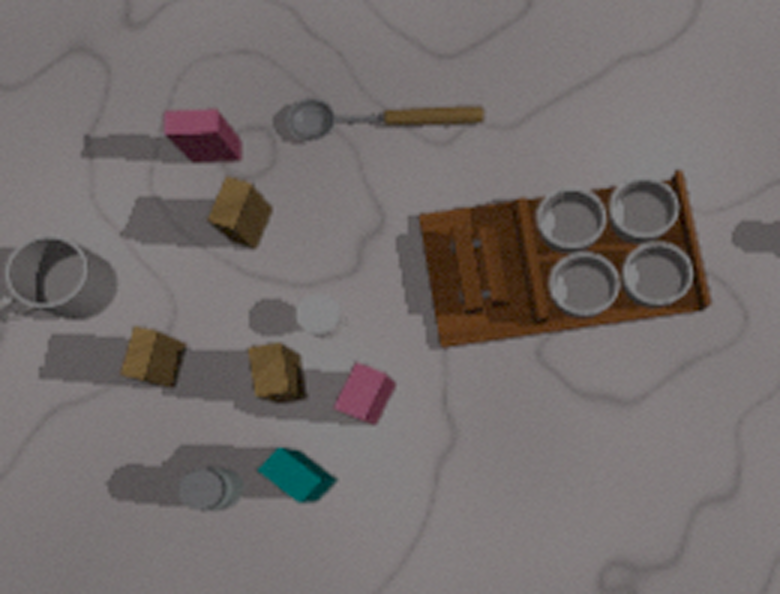

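View pics/side1.png

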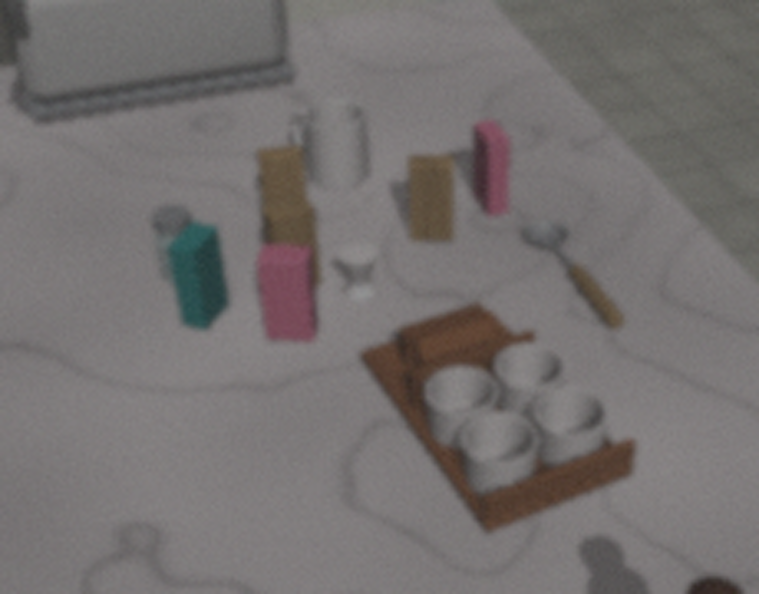

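View pics/top0.png

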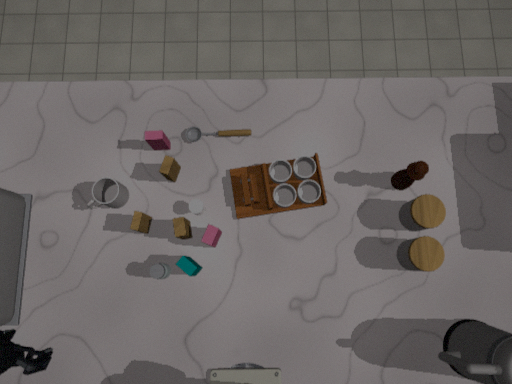

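```bash
cat > h.py <<'E'
from bench import *
import numpy as np,cv2
from scipy.spatial.transform import Rotation as R
def Rq(q): return R.from_quat([q[1],q[2],q[3],q[0]])
def cloud(n,d,s=None):
    c=get_calibration(n);K=c["camera_matrix"];v,u=np.indices(d.shape)
    P=np.stack([(u-K[0,2])/K[0,0]*d,(v-K[1,2])/K[1,1]*d,d],-1)
    if n=="wrist":
        H=c["hand_eye"];P=P@H[:3,:3].T+H[:3,3]
        return P@Rq(s["orientation"]).as_matrix().T+s["eef_pos"]
    return P@Rq(c["attitude"]).as_matrix().T+c["eye"]
E
python3 - <<'E'
from h import *
z=np.load("top0.npz");p,d=z["p"],z["d"];W=cloud("top",d)
print("table z",np.median(W[250:300,250:330,2]))
m=(W[...,2]>0.085)&(W[...,2]<0.112)&(d>0)
n,l,st,ce=cv2.connectedComponentsWithStats(m.astype(np.uint8))
for i in range(1,n):
    if 40<st[i,4]<600:
        q=W[l==i][:,:2].astype(np.float32)*1000
        print(np.round(ce[i][::-1]),st[i,4],cv2.minAreaRect(q),np.median(W[l==i][:,2]),p[l==i].mean(0).round())
# tray
m=(W[...,2]>0.04)&(W[...,2]<0.07)&(d>0); 
n,l,st,ce=cv2.connectedComponentsWithStats(m.astype(np.uint8))
for i in range(1,n):
    if st[i,4]>25:
        q=W[l==i][:,:2].astype(np.float32)*1000
        print("T",np.round(ce[i][::-1]),st[i,4],cv2.minAreaRect(q),np.median(W[l==i][:,2]),p[l==i].mean(0).round())
E
```

```text
table z -0.001148318529472836
[136. 154.] 195 ((728.357666015625, 248.7410888671875), (49.870323181152344, 26.657623291015625), 89.55980682373047) 0.09869956869617758 [115.  63.  82.]
[165. 167.] 191 ((643.0488891601562, 210.4718780517578), (27.092514038085938, 50.32636642456055), 70.39921569824219) 0.09854833764292081 [95. 76. 46.]
[221. 137.] 183 ((490.2725524902344, 285.2463684082031), (22.536273956298828, 50.60453414916992), 79.00626373291016) 0.09877025501119396 [100.  80.  50.]
[227. 179.] 230 ((472.3740539550781, 170.61277770996094), (49.815242767333984, 30.4219970703125), 8.845974922180176) 0.0988258988276316 [98. 78. 48.]
[235. 210.] 226 ((450.1644287109375, 88.96439361572266), (30.210729598999023, 49.913970947265625), 65.89199829101562) 0.0986602938797555 [127.  72.  93.]
[266. 186.] 235 ((369.8126525878906, 149.3393096923828), (49.833763122558594, 30.393346786499023), 49.003753662109375) 0.09877270911796932 [ 4. 91. 90.]
[341. 471.] 284 ((180.7380828857422, -581.840576171875), (32.77127456665039, 114.31098175048828), 42.583953857421875) 0.09817166901764773 [42. 41. 41.]
[3
[... 3269 characters left out ...]
87042999267578, 37.614200592041016), 8.122304916381836) 0.056335725402429926 [53. 51. 50.]
T [266. 194.] 35 ((373.821044921875, 137.7893524169922), (57.20548629760742, 24.604001998901367), 19.15678596496582) 0.05528941370809015 [11. 54. 54.]
T [271. 164.] 58 ((355.3599548339844, 220.60548400878906), (22.0575008392334, 41.12626647949219), 83.94178771972656) 0.05068481332715025 [87. 91. 90.]
T [334. 462.] 252 ((188.1551971435547, -582.5341796875), (26.729576110839844, 109.57827758789062), 38.298526763916016) 0.05454723919230986 [42. 41. 41.]
T [374. 466.] 35 ((84.74797821044922, -572.2766723632812), (37.234405517578125, 4.498335838317871), 47.774349212646484) 0.057547247305869575 [41. 40. 40.]
```

```bash
python3 - <<'E'
from h import *
z=np.load("top0.npz");p,d=z["p"],z["d"];W=cloud("top",d)
c=np.array([.59175,-.06363]);
a=np.deg2rad(8.35);ex=np.array([np.cos(a),np.sin(a)]);ey=np.array([-ex[1],ex[0]])
o=c+0.00705*ey;print(o)
m=(d>0);P=W[m];x=(P[:,:2]-o)@ex;y=(P[:,:2]-o)@ey
k=(abs(x)<.038)&(y>-.02)&(y<.05)
y=y[k]*1000;zz=P[k,2]*1000+1.1
i=np.argsort(y)
for lo in np.arange(-18,46,1.):
    j=(y>=lo)&(y<lo+1)
    print(lo,j.sum(),np.round(np.sort(zz[j])[::max(1,j.sum()//12)]))
E
```

```text
[ 0.5907262  -0.05665473]
-18.0 10 [ 9.  9. 10. 12. 12. 13. 13. 14. 14. 14.]
-17.0 2 [15. 16.]
-16.0 0 []
-15.0 1 [53.]
-14.0 11 [53. 54. 54. 55. 55. 55. 55. 56. 56. 57. 57.]
-13.0 9 [53. 54. 55. 55. 56. 56. 57. 57. 59.]
-12.0 8 [53. 54. 54. 55. 55. 55. 56. 56.]
-11.0 9 [50. 52. 54. 55. 55. 55. 57. 58. 60.]
-10.0 9 [55. 56. 56. 57. 57. 58. 58. 58. 60.]
-9.0 9 [54. 54. 55. 55. 55. 55. 56. 58. 59.]
-8.0 11 [51. 54. 55. 55. 55. 55. 55. 55. 55. 56. 56.]
-7.0 11 [50. 52. 52. 54. 55. 55. 56. 56. 56. 57. 57.]
-6.0 7 [52. 53. 55. 56. 56. 57. 57.]
-5.0 10 [49. 52. 53. 54. 54. 54. 55. 55. 56. 58.]
-4.0 9 [51. 53. 53. 53. 53. 53. 54. 54. 54.]
-3.0 11 [46. 51. 51. 51. 51. 51. 51. 52. 52. 53. 54.]
-2.0 9 [48. 49. 49. 50. 50. 50. 51. 52. 52.]
-1.0 25 [11. 13. 17. 18. 25. 30. 37. 43. 46. 48. 48. 49. 50.]
0.0 8 [ 9. 11. 11. 14. 14. 14. 15. 45.]
1.0 10 [ 7. 11. 11. 11. 12. 12. 12. 12. 14. 16.]
2.0 8 [ 9. 12. 12. 13. 13. 14. 15. 15.]
3.0 8 [10. 10. 10. 11. 11. 11. 12. 12.]
4.0 9 [ 8. 10. 10. 13. 13. 14. 14. 15. 15.]
5.0 8 [ 9. 10. 11. 11. 11. 12. 13. 14.]
6.0 9 [ 8. 11. 11. 12. 13. 13. 14. 15. 15.]
7.
[... 1005 characters left out ...]
 54. 56. 57. 57. 58. 58.]
31.0 8 [53. 55. 55. 56. 57. 57. 58. 59.]
32.0 8 [54. 55. 55. 55. 56. 58. 58. 59.]
33.0 9 [52. 53. 54. 55. 55. 55. 56. 56. 57.]
34.0 9 [52. 52. 56. 56. 56. 56. 57. 57. 58.]
35.0 12 [11. 13. 34. 35. 42. 52. 52. 53. 56. 57. 57. 58.]
36.0 11 [ 8.  9. 12. 13. 14. 14. 15. 15. 16. 31. 31.]
37.0 6 [ 7. 10. 10. 11. 15. 17.]
38.0 10 [ 9. 10. 10. 12. 13. 32. 33. 33. 36. 36.]
39.0 9 [10. 11. 11. 12. 12. 13. 14. 14. 33.]
40.0 9 [11. 11. 12. 12. 13. 15. 17. 33. 34.]
41.0 8 [11. 11. 13. 17. 33. 34. 34. 36.]
42.0 9 [ 9. 10. 10. 11. 11. 11. 11. 12. 13.]
43.0 7 [10. 12. 13. 14. 49. 54. 54.]
44.0 9 [47. 48. 48. 49. 52. 52. 53. 53. 54.]
45.0 10 [49. 50. 50. 50. 51. 51. 52. 53. 54. 54.]
```

```bash
cat >> h.py <<'E'
def go(pos,yaw,s=None):
    """increments (mm, deg) to bring TCP to pos (m), tool down, tool y at world yaw (deg) mod 180"""
    s=s or state();Q=Rq(s["orientation"]);M=Q.as_matrix()
    t=(np.array(pos)-s["eef_pos"])*1000@M
    b=None
    for k in(0,180):
        a=np.deg2rad(yaw+k);y=np.array([np.cos(a),np.sin(a),0]);zt=np.array([0,0,-1.]);x=np.cross(y,zt)
        r=R.from_matrix(M.T@np.stack([x,y,zt],1)).as_rotvec(degrees=True)
        if b is None or np.linalg.norm(r)<np.linalg.norm(b): b=r
    return np.round(t,1),np.round(b,1)
def pr():
    s=state();y=Rq(s["orientation"]).as_matrix()[:,1]
    print("t",round(float(s["time_s"]),2),"pos",np.round(s["eef_pos"]*1000,1),"yawy",round(np.degrees(np.arctan2(y[1],y[0])),2),"F",np.round(s["ft_force"],1),"w",round(float(s["gripper_width"])*1000,1),"q",np.round(s["q"],2))
E
python3 -c "
from h import *
pr();print(go([.490,.285,.2],79));print(go([.472,.1706,.2],98.8))"
```

```text
t 0.6 pos [209.2 454.1 253.3] yawy 65.26 F [-0.4  0.2 -0.4] w 85.6 q [1.14 0.24 0.   1.34 0.   1.57]
(array([-325.8,  -36.1,   53.3]), array([  0. ,  -0. , -13.7]))
(array([-357.3, -147.5,   53.3]), array([  0. ,  -0. , -33.5]))
```

Candidates for the fillers in the top picture, as [row, col]:
- Wooden: (222,140), 22.5 mm thick, so thin. (168,169), 27 mm, so mid. (229,181), 30 mm, so thick.
- Look-alikes to leave: pink (140,157), pink (236,211), turquoise (266,188).

The depth profile gives a gap of about 19.5 mm, so I'll try the thin one first. I'm hovering over it for a close crop.

>>> move_arm:
  increments:
    - [-1,-326,-36,53,0,0,-13.7]
    - [-1,-326,-36,53,0,0,-13.7]
    - [-1,-326,-36,53,0,0,-13.7]
    - [-1,-326,-36,53,0,0,-13.7]
    - [-1,-326,-36,53,0,0,-13.7]
    - [-1,-326,-36,53,0,0,-13.7]
    - [-1,-326,-36,53,0,0,-13.7]
    - [-1,-326,-36,53,0,0,-13.7]

```text
time_s: 1.6
eef_pos: [0.4897, 0.2852, 0.2003]
orientation: [-0.0, 0.096, 0.995, 0.0]
ft_force: [-0.2, 0.8, -0.6]
gripper_width: 0.0852
```

```bash
python3 - <<'E'
from h import *
pr();s=state();p,d=snapshot("wrist");cv2.imwrite("pics/w1.png",p[:,:,::-1])
W=cloud("wrist",d,s)
m=(W[...,2]>0.085)&(W[...,2]<0.112)&(d>0)
n,l,st,ce=cv2.connectedComponentsWithStats(m.astype(np.uint8))
for i in range(1,n):
    if 60<st[i,4]:
        q=W[l==i][:,:2].astype(np.float32)*1000
        print(np.round(ce[i][::-1]),st[i,4],cv2.minAreaRect(q),np.median(W[l==i][:,2]),p[l==i].mean(0).round())
E
```

```text
t 1.6 pos [489.7 285.2 200.3] yawy 78.97 F [-0.2  0.8 -0.6] w 85.2 q [0.53 0.4  0.09 1.26 0.   0.72]
[63. 29.] 3278 ((373.934814453125, 153.16078186035156), (44.34626007080078, 30.511754989624023), 50.49501037597656) 0.09903690983548179 [ 38. 112. 112.]
[193. 261.] 2207 ((491.51336669921875, 286.9278564453125), (21.996583938598633, 50.14041519165039), 78.11787414550781) 0.09907519580521885 [143. 121.  93.]
[193.   5.] 780 ((457.1963195800781, 103.6396713256836), (6.962883472442627, 49.94364547729492), 72.5204849243164) 0.09116158370109526 [77. 48. 56.]
[199. 101.] 3436 ((474.0418395996094, 171.8626708984375), (50.197078704833984, 31.29716682434082), 9.417580604553223) 0.09901772199070596 [124. 105.  79.]
[351. 210.] 605 ((629.5635375976562, 216.40626525878906), (26.55901527404785, 21.432937622070312), 75.1185073852539) 0.09624585825195571 [97. 84. 68.]
```

View pics/w1.png

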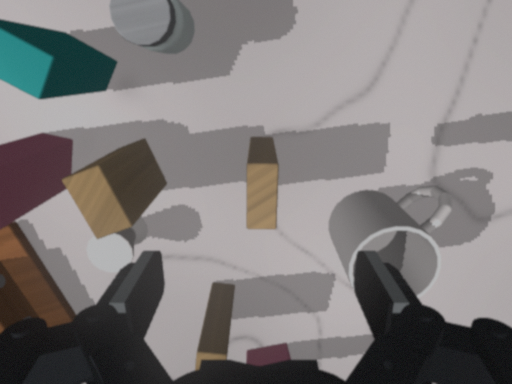

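The wrist crop shows a plain wooden block at pixel (185,262), 22.0 x 50.1 mm, which matches the thin filler. I'm descending and gripping it.

>>> move_arm:
  increments:
    - [-0.5,-1,1.5,60,0,0,0.5]
    - [-0.5,-1,1.5,100,0,0,0.5]
    - [-0.3,-1,1.5,117,0,0,0.5]
    - [-0.3,-1,1.5,117,0,0,0.5]
    - [1,-1,1.5,117,0,0,0.5]
    - [1,-1,1.5,117,0,0,0.5]
    - [1,-1,1.5,117,0,0,0.5]
    - [1,-1,1.5,117,0,0,0.5]
    - [1,-1,1.5,117,0,0,0.5]

```text
time_s: 2.78
eef_pos: [0.4925, 0.287, 0.0851]
orientation: [0.001, 0.1, 0.995, 0.001]
ft_force: [-1.2, 1.4, 5.6]
gripper_width: 0.0211
```

```bash
python3 - <<'E'
from h import *
pr();s=state();p,d=snapshot("wrist");cv2.imwrite("pics/w2.png",p[:,:,::-1])
o=np.array([.5905,-.0569]);a=np.deg2rad(8.35);ey=np.array([-np.sin(a),np.cos(a)])
t=o+ey*.012;print(t,go([*t,.30],98.35))
W=cloud("wrist",d,s)
m=(W[...,2]>0.085)&(W[...,2]<0.112)&(d>0)
n,l,st,ce=cv2.connectedComponentsWithStats(m.astype(np.uint8))
for i in range(1,n):
    if 60<st[i,4]:
        q=W[l==i][:,:2].astype(np.float32)*1000
        print(np.round(ce[i][::-1]),st[i,4],cv2.minAreaRect(q),np.median(W[l==i][:,2]),p[l==i].mean(0).round())
E
```

```text
t 2.77 pos [492.5 287.   85.1] yawy 78.47 F [-1.2  1.4  5.6] w 21.1 q [ 0.53  0.5  -0.08  0.99  0.    0.73]
[ 0.58875736 -0.04502721] (array([-161.2, -305.5, -215.4]), array([  0.1,   0.1, -19.9]))
[288. 258.] 11267 ((482.9408874511719, 288.0214538574219), (62.61058807373047, 61.806007385253906), 35.54107666015625) 0.09926880565561151 [96. 83. 66.]
[317.  15.] 2307 ((481.7176208496094, 187.687255859375), (11.149311065673828, 33.92537307739258), 81.71481323242188) 0.09284645616899365 [80. 68. 52.]
```

View pics/w2.png

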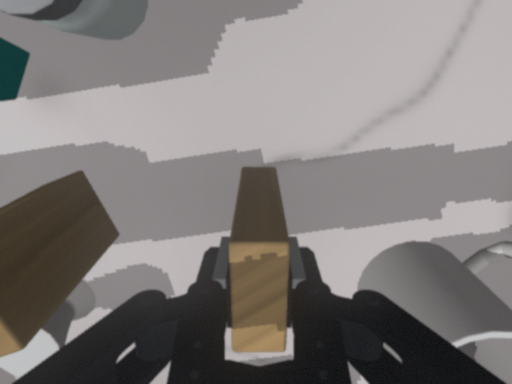

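>>> move_arm:
  increments:
    - [1,0,0,-60,0,0,0]
    - [1,0,0,-120,0,0,0]
    - [1,-40,-62,-145,0,0,-5]
    - [1,-80,-120,-145,0,0,-10]
    - [1,-110,-170,-145,0,0,-15]
    - [1,-135,-225,-145,0,0,-19.9]
    - [1,-161,-275,-135,0,0,-19.9]
    - [1,-161,-305,-115,0,0,-19.9]
    - [1,-161,-305,-115,0,0,-19.9]
    - [1,-161,-305,-115,0,0,-19.9]

```text
time_s: 4.08
eef_pos: [0.5882, -0.0446, 0.1984]
orientation: [-0.0, -0.073, 0.997, 0.0]
ft_force: [0.6, -0.1, -1.0]
gripper_width: 0.0212
```

```bash
python3 - <<'E'
from h import *
pr();s=state();p,d=snapshot("wrist");cv2.imwrite("pics/w3.png",p[:,:,::-1]);np.savez("w3.npz",p=p,d=d,pos=s["eef_pos"],q=s["orientation"])
p2,d2=snapshot("side");cv2.imwrite("pics/s3.png",cv2.resize(p2[90:270,150:380,::-1],None,fx=3,fy=3))
E
```

```text
t 4.08 pos [588.2 -44.6 198.4] yawy 98.34 F [ 0.6 -0.1 -1. ] w 21.2 q [-0.08  0.45  0.16  1.28  0.   -0.22]
```

View pics/w3.png

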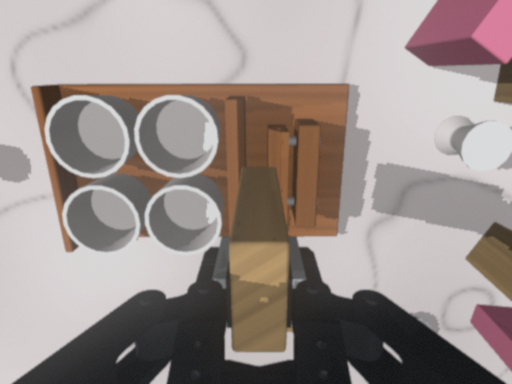

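View pics/s3.png

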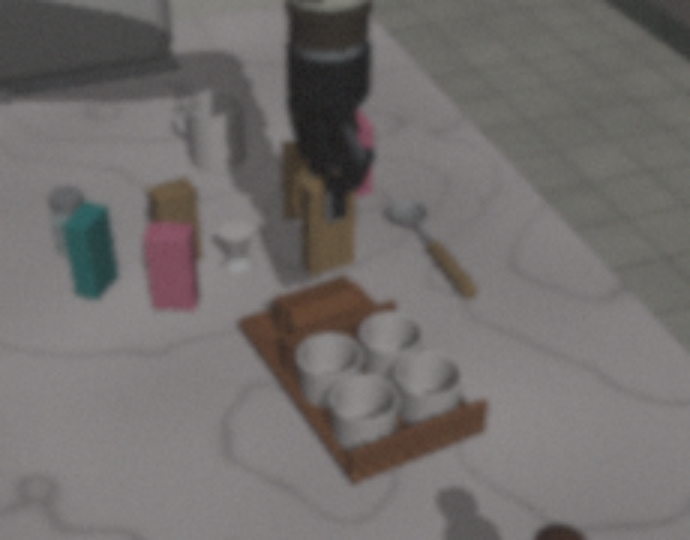

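```bash
python3 - <<'E'
from h import *
z=np.load("w3.npz");p,d=z["p"],z["d"];s=dict(eef_pos=z["pos"],orientation=z["q"]);W=cloud("wrist",d,s)
m=(W[...,2]>0.045)&(W[...,2]<0.07)&(d>0)
v,u=np.indices(d.shape)
mm=m&(u>222)&(u<250)&(v>95)&(v<235)
n,l,st,ce=cv2.connectedComponentsWithStats(mm.astype(np.uint8));i=1+st[1:,4].argmax()
r=cv2.minAreaRect(W[l==i][:,:2].astype(np.float32)*1000);print(r,np.median(W[l==i][:,2]))
pts=W[(l==i)][:,:2]
# straight fit of divider centre line
pc=pts.mean(0);_,_,vt=np.linalg.svd(pts-pc,full_matrices=False);print("svd angle",np.degrees(np.arctan2(vt[0,1],vt[0,0])))
a=np.deg2rad(8.35);ex=np.array([np.cos(a),np.sin(a)]);ey=np.array([-ex[1],ex[0]])
o=s["eef_pos"][:2]
x=((W[...,:2]-o)@ex)*1000;y=((W[...,:2]-o)@ey)*1000;zz=W[...,2]*1000+1
print("divider along x range",np.percentile(((pts-o)@ex)*1000,[0,100]))
k=(d>0)&(x>-45)&(x<-30)&(abs(y)<30)
for lo in np.arange(-30,30,1.):
    j=k&(y>=lo)&(y<lo+1);t=zz[j]
    print(int(lo),j.sum(),np.percentile(t,[0,25,50,75,100]).round() if len(t) else '')
b=(d>0)&(abs(y)<20)&(zz>110)&(zz<150)&(x<-20)&(x>-32)
print("block y",np.percentile(y[b],[1,50,99]),"x",np.median(x[b]),b.sum(), "z min",zz[b].min())
# block y as function of z
for z0 in range(110,180,10):
    b=(d>0)&(abs(y)<16)&(zz>z0)&(zz<z0+10)&(x<-15)&(x>-35)
    if b.sum()>10: print(z0,np.percentile(y[b],[1,99]).round(1),np.median(x[b]).round(1))
E
```

```text
((586.7103271484375, -64.57110595703125), (115.42670440673828, 14.128021240234375), 8.39098834991455) 0.053838638413864354
svd angle 5.532882233400615
divider along x range [-62.0551622   53.37363516]
-30 0 
-29 0 
-28 0 
-27 10 [54. 55. 55. 55. 56.]
-26 23 [54. 55. 55. 55. 56.]
-25 25 [54. 55. 55. 56. 56.]
-24 21 [54. 54. 55. 55. 56.]
-23 24 [53. 55. 55. 55. 56.]
-22 29 [54. 55. 55. 55. 56.]
-21 20 [54. 55. 55. 56. 57.]
-20 20 [54. 55. 55. 55. 56.]
-19 28 [54. 55. 55. 56. 57.]
-18 27 [54. 54. 55. 55. 56.]
-17 17 [53. 53. 53. 54. 55.]
-16 34 [50. 52. 52. 53. 54.]
-15 22 [49. 50. 51. 51. 53.]
-14 17 [48. 48. 49. 49. 50.]
-13 55 [11. 15. 36. 47. 49.]
-12 17 [11. 12. 12. 13. 14.]
-11 17 [11. 12. 12. 13. 13.]
-10 23 [11. 12. 12. 13. 13.]
-9 26 [11. 12. 12. 13. 14.]
-8 17 [11. 12. 12. 13. 14.]
-7 16 [11. 12. 12. 13. 14.]
-6 17 [11. 12. 12. 13. 15.]
-5 17 [11. 12. 12. 13. 13.]
-4 16 [11. 11. 12. 13. 14.]
-3 17 [12. 12. 12. 13. 14.]
-2 16 [10. 12. 12. 13. 14.]
-1 16 [12. 12. 13. 13. 14.]
0 16 [11. 12. 12. 12. 13.]
1 33 [11. 12. 12. 13. 14.]
2 17 [11. 12. 12. 13. 14.]
3 16 [11. 12. 12. 13. 1
[... 292 characters left out ...]
 36. 50. 52.]
15 28 [11. 13. 35. 51. 54.]
16 33 [11. 13. 51. 53. 55.]
17 27 [11. 13. 33. 54. 56.]
18 28 [11. 12. 36. 55. 56.]
19 38 [11. 15. 51. 55. 57.]
20 32 [11. 12. 26. 55. 56.]
21 30 [11. 12. 32. 54. 56.]
22 28 [10. 13. 36. 54. 56.]
23 20 [11. 12. 43. 55. 56.]
24 12 [11. 12. 12. 13. 14.]
25 13 [11. 12. 12. 12. 14.]
26 16 [11. 12. 12. 12. 13.]
27 16 [11. 12. 13. 13. 14.]
28 16 [11. 11. 12. 13. 13.]
29 20 [10. 12. 12. 13. 14.]
block y [-10.93058062  -0.51774235  10.18718219] x -25.30746443496161 670 z min 113.81284277667352
110 [-10.7  10. ] -25.4
120 [-11.   10.1] -25.3
130 [-10.9  10.2] -25.3
140 [-10.9  10.2] -25.3
150 [-10.8  10.2] -25.2
160 [-10.8  10.2] -25.1
170 [-10.9  10.3] -25.1
```

>>> move_arm:
  increments:
    - [1,-2,-0.5,28,0,0,0]
    - [1,-2,-0.5,50,0,0,0]
    - [1,-2,-0.5,56,0,0,0]
    - [1,-2,-0.5,60,0,0,0]
    - [1,-2,-0.5,64,0,0,0]
    - [1,-2,-0.5,68,0,0,0]
    - [1,-2,-0.5,72,0,0,0]
    - [1,-2,-0.5,76,0,0,0]
    - [1,-2,-0.5,78,0,0,0]
    - [1,-2,-0.5,78,0,0,0]

```text
time_s: 5.42
eef_pos: [0.5904, -0.045, 0.1201]
orientation: [0.0, -0.073, 0.997, -0.0]
ft_force: [0.2, 0.0, -1.0]
gripper_width: 0.0215
```

>>> move_arm:
  increments:
    - [1,0,0,5,0,0,0]
    - [1,0,0,10,0,0,0]
    - [1,0,0,14,0,0,0]
    - [1,0,0,18,0,0,0]
    - [1,0,0,20,0,0,0]
    - [1,0,0,22,0,0,0]
    - [1,0,0,22,0,0,0]

```text
time_s: 6.3
eef_pos: [0.5902, -0.0451, 0.0979]
orientation: [-0.0, -0.073, 0.997, -0.0]
ft_force: [0.7, 0.0, -0.5]
gripper_width: 0.0212
```

```bash
python3 - <<'E'
from h import *
pr();s=state();p,d=snapshot("wrist");cv2.imwrite("pics/w4.png",p[:,:,::-1]);W=cloud("wrist",d,s)
a=np.deg2rad(8.35);ex=np.array([np.cos(a),np.sin(a)]);ey=np.array([-ex[1],ex[0]])
o=s["eef_pos"][:2]
x=((W[...,:2]-o)@ex)*1000;y=((W[...,:2]-o)@ey)*1000;zz=W[...,2]*1000+1
k=(d>0)&(x>-39)&(x<-29)&(abs(y)<30)
for lo in np.arange(-16,28,1.):
    j=k&(y>=lo)&(y<lo+1);t=zz[j]
    print(int(lo),j.sum(),np.percentile(t,[0,25,50,75,100]).round() if len(t) else '')
E
```

```text
t 6.3 pos [590.2 -45.1  97.9] yawy 98.36 F [ 0.7  0.  -0.5] w 21.2 q [-0.08  0.53  0.01  1.05 -0.   -0.22]
-16 46 [50. 53. 53. 54. 55.]
-15 44 [49. 51. 52. 52. 54.]
-14 40 [49. 49. 50. 51. 52.]
-13 37 [47. 48. 48. 49. 51.]
-12 91 [11. 17. 29. 40. 49.]
-11 30 [11. 12. 12. 13. 13.]
-10 15 [10. 12. 12. 12. 13.]
-9 29 [11. 12. 12. 13. 13.]
-8 18 [11. 12. 12. 13. 13.]
-7 30 [11. 12. 12. 12. 13.]
-6 30 [11. 12. 12. 12. 13.]
-5 16 [11. 12. 12. 12. 13.]
-4 31 [11. 12. 12. 13. 13.]
-3 16 [11. 11. 12. 13. 14.]
-2 32 [11. 12. 13. 13. 13.]
-1 30 [11. 12. 12. 13. 14.]
0 15 [11. 12. 12. 13. 13.]
1 31 [11. 12. 12. 13. 14.]
2 15 [11. 12. 12. 12. 13.]
3 31 [11. 12. 12. 13. 13.]
4 20 [11. 12. 12. 13. 14.]
5 27 [11. 12. 12. 12. 13.]
6 31 [11. 12. 12. 13. 14.]
7 15 [11. 12. 12. 13. 13.]
8 31 [11. 12. 12. 13. 14.]
9 16 [11. 12. 12. 12. 14.]
10 75 [11. 15. 27. 37. 40.]
11 53 [13. 34. 39. 40. 42.]
12 54 [12. 36. 41. 41. 44.]
13 59 [12. 35. 42. 43. 45.]
14 62 [12. 36. 44. 45. 47.]
15 63 [11. 40. 46. 47. 48.]
16 62 [15. 39. 48. 49. 50.]
17 62 [15. 42. 50. 50. 52.]
18 67 [12. 43. 51. 52. 53.]
19 71 [12. 38. 52. 53. 56.]
20 74 [15. 40. 54. 55. 56.]
21 64 [14. 39. 54. 55. 56.]
22 70 [14. 40. 55. 55. 56.]
23 61 [12. 42. 54. 55. 57.]
24 67 [11. 40. 55. 55. 57.]
25 60 [14. 44. 55. 55. 57.]
26 40 [11. 38. 54. 55. 57.]
27 3 [11. 12. 12. 13. 13.]
```

View pics/w4.png

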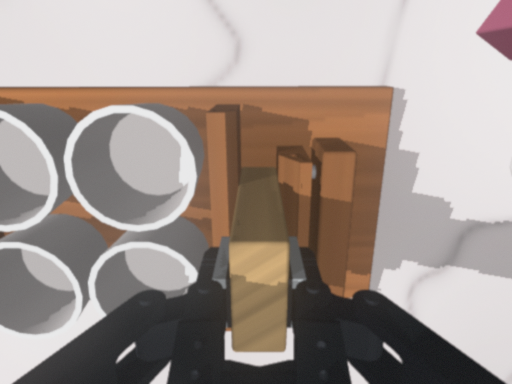

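The thin filler is almost down and the cheek is pushed back: the opening is about 22.2 mm, against about 19.7 mm at rest. I'm seating it the last millimetre and letting go.

>>> move_arm:
  increments:
    - [1,0,0,1,0,0,0]
    - [1,0,0,1.5,0,0,0]
    - [1,0,0,1.5,0,0,0]

```text
time_s: 6.72
eef_pos: [0.5903, -0.045, 0.0972]
orientation: [0.0, -0.073, 0.997, -0.0]
ft_force: [-0.6, -0.3, 3.0]
gripper_width: 0.0215
```

>>> move_arm:
  increments:
    - [0.3,0,0,0,0,0,0]
    - [0,0,0,0,0,0,0]
    - [0,0,0,0,0,0,0]
    - [0,0,0,0,0,0,0]
    - [0,0,0,-20,0,0,0]
    - [-0.3,0,0,-60,0,0,0]
    - [-0.3,0,0,-115,0,0,0]
    - [-0.3,0,0,-115,0,0,0]
    - [-0.3,0,0,-115,0,0,0]

```text
time_s: 7.85
eef_pos: [0.5902, -0.045, 0.2117]
orientation: [0.0, -0.073, 0.997, -0.0]
ft_force: [-0.7, -0.1, -0.8]
gripper_width: 0.0551
```

```bash
python3 - <<'E'
from h import *
pr();s=state();p,d=snapshot("wrist");cv2.imwrite("pics/w5.png",p[:,:,::-1]);W=cloud("wrist",d,s)
a=np.deg2rad(8.35);ex=np.array([np.cos(a),np.sin(a)]);ey=np.array([-ex[1],ex[0]])
o=np.array([.5902,-.0451])
x=((W[...,:2]-o)@ex)*1000;y=((W[...,:2]-o)@ey)*1000;zz=W[...,2]*1000+1
k=(d>0)&(x>-39)&(x<-29)&(abs(y)<30)
for lo in np.arange(-16,28,1.):
    j=k&(y>=lo)&(y<lo+1);t=zz[j]
    print(int(lo),j.sum(),np.percentile(t,[0,25,50,75,100]).round() if len(t) else '')
b=(d>0)&(zz>108)&(zz<118)&(abs(x)<40)&(abs(y)<25)
print("top z",np.median(zz[b]),zz[b].std(),b.sum(),cv2.minAreaRect(np.stack([x[b],y[b]],1).astype(np.float32)))
A=np.c_[x[b],y[b],np.ones(b.sum())];print("tilt",np.linalg.lstsq(A,zz[b],rcond=None)[0])
for z0 in range(50,112,10):
    b=(d>0)&(abs(y)<16)&(zz>z0)&(zz<z0+10)&(x<-15)&(x>-29)
    if b.sum()>10: print(z0,np.percentile(y[b],[2,98]).round(1),np.median(x[b]).round(1))
p2,d2=snapshot("side");cv2.imwrite("pics/s5.png",cv2.resize(p2[90:270,150:380,::-1],None,fx=3,fy=3))
E
```

```text
t 7.85 pos [590.2 -45.  211.7] yawy 98.36 F [-0.7 -0.1 -0.8] w 55.1 q [-0.08  0.44  0.19  1.31  0.   -0.22]
-16 17 [50. 52. 53. 53. 55.]
-15 19 [51. 51. 51. 52. 53.]
-14 12 [48. 49. 49. 50. 50.]
-13 11 [47. 48. 48. 49. 49.]
-12 33 [11. 12. 24. 46. 48.]
-11 11 [10. 11. 12. 13. 13.]
-10 11 [11. 12. 12. 12. 14.]
-9 10 [11. 12. 13. 13. 14.]
-8 11 [11. 12. 12. 13. 14.]
-7 10 [11. 12. 12. 13. 13.]
-6 10 [11. 11. 12. 13. 13.]
-5 10 [11. 12. 12. 13. 13.]
-4 10 [11. 12. 12. 13. 13.]
-3 10 [11. 12. 12. 13. 14.]
-2 11 [11. 12. 12. 13. 13.]
-1 10 [11. 12. 12. 13. 13.]
0 11 [11. 12. 12. 12. 13.]
1 10 [11. 11. 12. 13. 13.]
2 21 [11. 12. 12. 13. 14.]
3 10 [11. 12. 12. 12. 13.]
4 11 [11. 11. 12. 12. 14.]
5 10 [11. 12. 12. 13. 14.]
6 10 [11. 11. 12. 13. 14.]
7 11 [11. 12. 12. 12. 13.]
8 10 [11. 12. 12. 13. 13.]
9 10 [11. 12. 12. 13. 13.]
10 24 [24. 25. 32. 39. 40.]
11 13 [11. 40. 40. 41. 42.]
12 16 [18. 42. 42. 42. 43.]
13 23 [37. 43. 43. 44. 45.]
14 16 [12. 45. 46. 46. 47.]
15 13 [37. 47. 47. 47. 48.]
16 22 [37. 49. 49. 50. 51.]
17 18 [31. 50. 50. 51. 52.]
18 16 [11. 49. 52. 53. 54.]
19 19 [31. 53. 54. 55. 56.]
20 23 [25. 54. 55. 56. 56.]
21 13 [37. 55. 55. 56. 57.]
22 16 [12. 54. 55. 55. 56.]
23 17 [25. 54. 55. 56. 56.]
24 21 [12. 54. 55. 55. 56.]
25 18 [11. 54. 55. 55. 56.]
26 1 [54. 54. 54. 54. 54.]
27 2 [11. 11. 11. 12. 12.]
top z 112.13769231155109 0.7168276937263097 2108 ((-0.23155784606933594, -0.7319278717041016), (50.69631576538086, 21.774978637695312), 0.32845160365104675)
tilt [-4.94123185e-04  5.88751424e-04  1.12084720e+02]
50 [-16.    9.3] -25.2
60 [-10.9   9.4] -25.3
70 [-10.9   9.5] -25.2
80 [-11.1   9.4] -25.3
90 [-10.8   9.5] -25.2
100 [-11.1   9.7] -25.1
110 [-11.5   9.6] -20.3
```

View pics/w5.png

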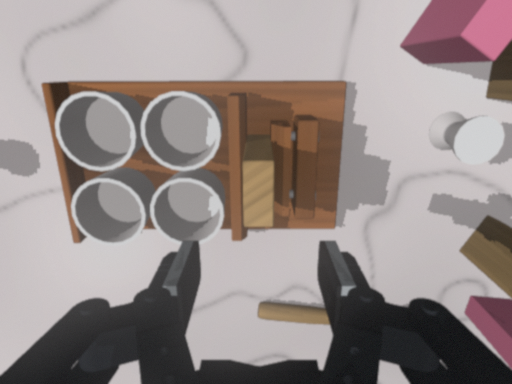

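View pics/s5.png

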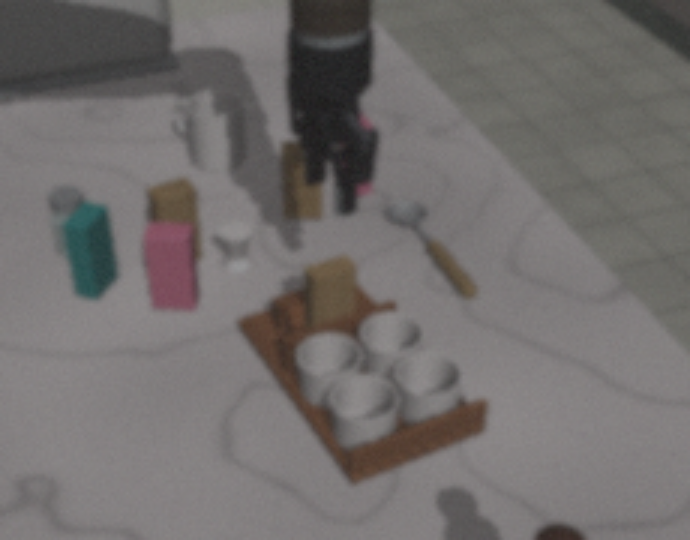

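```bash
python3 -c "
from bench import *
print(close_job())"
```

```text
the job is handed in; nothing more can be done
None
```

The thin filler (22 mm) is the snug one. It now stands in the middle of the gap, and I handed the job in after about 8 s on the robot's clock.

**How it was found:** Depth measurements put the resting gap at about 19.5–19.8 mm, so I tried the thin filler first. It slid all the way down with almost no push (about 3 N at the base). I did not try the mid (26 mm) or thick (30 mm) fillers and left them standing where they were. The other objects and the look-alikes were not touched either.

**Checks after letting go:**
- **Seating:** the filler's top is 112.1 mm above the worktop, against 112 mm expected when fully home.
- **Position:** it stands upright, resting against the divider to within about 1 mm, and within a few millimetres of the middle.
- **Cheek:** the opening beside the filler measures about 21.9 mm, so the cheek is held back about 2 mm.
- **Disagreement:** the top and wrist cameras differed by about 2 mm in absolute position. I used the wrist camera's relative measurements for the insertion. No check failed.

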